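# Index the vial carousel and close the reader arm

## Task

Pushing with a fingertip only, turn the carousel by its yellow paddles until the purple-capped vial is centred at the reading place, in line with the red stripe that runs to the reader's post; after that, push the orange reader arm fully home against its stop, so that its head stands over that vial. Leave all vials standing in their sockets without touching or lifting them, and do not disturb the other things on the bench.

Things in the scene. Friction and masses are not known exactly. Their poses are not given: they have to be found in the camera images.
- carousel: White four-spoke turntable, spokes 90 degrees apart; turns either way about a vertical axis, no stops or detents, stays where left (about 1 N at a paddle turns it). Origin on the axis at table height; its +x, -x, +y, -y axes run along the spokes and turn with it. Each spoke has a 30 mm square socket block 75 mm from the axis, top 54 mm above the table, and ends in a yellow paddle.
- paddle (a point): Middle of the yellow paddle at the end of the carousel's +x spoke, 115 mm from the axis, 56 mm above the table; the other three spokes have the same. A paddle is an upright plate along the spoke, 8 mm thick, from 100 to 130 mm from the axis and from 36 to 76 mm above the table. The paddles are what to push.
- vial_purple: Sample vial with a PURPLE cap, 16 mm diameter (cap 17 mm), 44 mm tall, standing loose with about 0.5 mm play all round in one of the four sockets, 75 mm from the carousel's axis. Origin: centre of its underside, 40 mm above the table when seated (cap top at 84 mm).
- vial_green: The same vial with a green cap, in another socket. Origin: centre of its underside.
- vial_white: The same vial with a white cap. Origin: centre of its underside.
- vial_orange: The same vial with an orange cap. Origin: centre of its underside.
- reader: Fixed grey base of the vial reader: disc of 140 mm radius and 8 mm thick under the carousel, and a steel post (26 mm diameter) 185 mm from the carousel's axis. Origin on the carousel's axis, on the table top; its +x axis points to the post, its z up. A red stripe on the base runs along +x, in the line from axis to post.
- read_point (a point): The reading place: the point above the red stripe, 75 mm from the carousel's axis towards the post, 84 mm above the table, at the height of a cap's top. The reader's head stands straight above it when its arm is home.
- reader_arm (a joint): Angle of the reader's orange swing arm about the vertical post: 0 = home, against its end stop, pointing from the post straight to the carousel's axis; it grows to 1.6 as the arm swings open, counter-clockwise seen from above. It starts open, between 1.05 and 1.5, and stays where it is left (about 1 N at mid-arm moves it).
- swing_hinge (a point): On the swing arm's hinge axis (the post), at the arm's mid height, 126 mm above the table. The hub on top of the post has 18 mm radius and reaches 138 mm.
- swing_bar (a point): Middle of the orange bar of the swing arm, 55 mm from the hinge axis, 126 mm above the table. The bar is 12 mm wide and 16 mm high (118 to 134 mm above the table) and is bare from 18 to 94 mm from the hinge axis.
- reader_head (a point): The lens under the black reader head (32 mm diameter, 107 to 155 mm above the table) at the end of the swing arm, 110 mm from the hinge axis, with its underside 105 mm above the table: it clears the caps by 21 mm.
- tip_box: Purple box of yellow pipette tips, 85 x 122 x 59 mm, loose on the bench. Origin: centre of its underside. To be left alone.
- reagent: Reagent bottle with blue cap, 64 mm diameter, 130 mm tall, loose. Origin: centre of its underside. To be left alone.
- tweezers: Dark steel tweezers, about 130 mm long and 6 mm high, lying loose. Origin: its middle, on the bench. To be left alone.
- beaker: Clear plastic beaker, 72 mm across, 85 mm tall, loose. Origin: centre of its underside. To be left alone.

How it is judged:
By the outcome, as a careful person would: the job done as asked, in the order asked, and still so for the second after the job is handed in, with the robot touching nothing.
It also fails if it takes over 64 s, if anything falls off the work surface, if the arm or the gripper's body presses on something with over 40 N, if the wrist force passes 120 N, or if a joint passes its speed limit or range.

## Robot

A 6-joint arm with a two-finger parallel gripper is mounted at the origin on the work surface. World frame = base frame: x ahead of the robot, y to its left, z up, the work surface at z = 0. Lengths are in m, angles in rad, forces in N, time in s.
With the tool pointing down it reaches from about 0.375 to 0.975 m from the base axis. Payload 3.8 kg.
Tool frame: the origin (TCP) lies where the fingers leave the gripper's body, on its centre line; the fingertips stand 73 mm ahead of it and the grasp point (between the pads) lies 54 mm ahead of it (nose_length is the distance from the TCP to the fingertips, in m); z points along the fingers, y is the line along which they close (so a half turn about z gives the same grasp; the last joint's range is limited). The gripper opens to 85 mm and grips with 20 to 120 N. Pads are 22 mm wide; open, the fingers measure 114 mm over their backs; the gripper's body (76 mm by 85 mm) begins 54 mm behind the grasp point. The pads swing forward as they close: fully open they stand 13 mm farther back than shut.
Start: joints at [-1.169, 0.264, 1.604, -0, 1.274, -0.037], TCP at [0.287, -0.611, 0.304] pointing down, gripper open.
Joint ranges: [-2.63, 2.63], [-0.94, 2.18], [0.31, 2.57], [-1.31, 4.45], [0, 2.66], [-2.55, 2.55]. Speed limits (rad/s): [2.57, 2.57, 3.14, 3.14, 3.14, 3.14].

## Interface

Orientations are given as a rotation vector (axis times angle).
In Python, from workcell import read_state, read_camera, calibration, finish_job, look_for, cut_out, tip_of, nose_length gives the robot as it stands.
- The arm moves only by the tool step_arm, never from a script. Its argument "targets" is a list of rows, each a list of 3 entries, a list of its own where there are three numbers: the turn, a rotation vector about the tool's x, y, z in rad, then the shift along the tool's x, y, z in mm, then the finger opening in mm, from 0 to 85.4. In form: [[[ax, ay, az], [x, y, z], grip], ...]. A call has 1 to 5 rows; each row shifts and turns the commanded pose from where the row before left it, along the tool's axes as they then stand; what a row does not reach is not made up. A row lasts 1/12 s, in which the tool goes at most 41.7 mm and 7.16 degrees, less where a joint would pass 70% of its speed; a pose out of reach is approached as far as the arm can. A call with a gripper value outside its range is refused whole. The fingers move at their own pace and stop on an object; "grip_force" is the grip in N (left out, the last holds). Time passes only in rows, so rows that do not move let the fingers close. It gives the time, the measured TCP pose, the force, the opening and the grip force at its end, in the units of the state.
- read_state(): the state, without advancing time (a new reading comes with each control period).
- read_camera(name): name is "scene" or "top" or "wrist"; returns the picture (420x560x3 uint8, red, green, blue); there is no depth.
- calibration(name): a dict with "camera_matrix" (3x3 intrinsics, pixels), "R" (3x3) and "t" (3): a world point X has camera coordinates R X + t. Camera axes: x right, y down, z forward; pixel columns grow to the right and rows downward; lengths in m; the calibration is good to about 2 mm. A picture is of the moment at which its call begins: read the wrist's pose just before it. calibration takes no time and is no camera call; for the wrist camera it gives the pose at the moment of the call.
- finish_job(): hands the job in; it is judged then, once.
Trained networks look in the newest picture that a camera, given by its name, has taken for a name from the list of things; names that differ only in an ending like _2 or _b are one class to them, and where a whole thing is asked for, a point or a joint stands for the part that bears it (a point fixed in the world has none). Each returns a list of dicts, best first, with "score" (0 to 1); they miss things now and then, are a little off and sometimes report something else, mostly with a low value. They report only what shows in the picture. A call takes as long as a camera call.
- look_for(camera, query): "extent" ([left, top, right, bottom] in pixels, round what is visible of it).
- cut_out(camera, query): "region" (420x560 bool, what is visible of it) and "extent" ([left, top, right, bottom] in pixels, round what is visible of it).
- tip_of(camera, query): "at" ([row, column] in pixels: a listed point, or the origin of a listed thing).
The state is a dict: "time": time; "q": joint angles; "joint_vel": joint speeds; "joint_torque": joint torques, N m; "tool_pos": TCP position; "tcp_rot": TCP orientation; "wrist_force": force on the tool from outside, world axes, zero at the start; "torque": the same for the moment, N m; "width": opening from 0.0 (shut) to 1.0 (fully open); "grip_force": force on a finger pad.
Only numpy, scipy, OpenCV 4.12 (cv2) and the standard library are available. Lean on these libraries where they do the work, as an engineer would, in place of code of your own. Each camera call takes 0.05 s, during which the arm holds its last target. There are 200 camera calls.

## Working session

There is one attempt and no reset: what is moved stays moved. The work goes in short steps, Python scripts to look and compute and a tool call to move; the robot and the scene stay as the last step left them, time stands still between calls to the robot, and variables do not carry over. Pictures are saved under pics/ and viewed, at most 10 in all, crops included, and the job is handed in when it is done.

Besides the shell and the picture viewer there is one more tool, called after "Emit:" in YAML: its name, and indented under it one key for each argument. step_arm: Moves the arm, as the interface text tells. Its arguments: {"type":"object","properties":{"targets":{"type":"array","items":{"type":"array"}},"grip_force":{"type":"number"}},"required":["targets"]}

```bash
mkdir -p pics; ls
python3 - <<'E'
from workcell import *
import cv2,numpy as np
for c in ("top","scene"):
    im=read_camera(c); cv2.imwrite(f"pics/{c}0.png",cv2.cvtColor(im,cv2.COLOR_RGB2BGR))
    k=calibration(c); print(c,k["camera_matrix"],(-k["R"].T@k["t"]).round(3),k["R"].round(3).tolist())
    for q in ("vial_purple","paddle","swing_hinge","swing_bar","reader_head","reader","carousel","vial_green","vial_white","vial_orange","read_point"):
        try: print(q,[(round(float(d["score"]),2),np.round(d["at"],1).tolist()) for d in tip_of(c,q)][:5])
        except Exception as e: print(q,e)
s=read_state(); print(s)
E
```

```text
pics
top [[395.50111631   0.         275.33538919]
 [  0.         395.50111631 213.9618624 ]
 [  0.           0.           1.        ]] [ 0.495 -0.011  1.22 ] [[0.003, -1.0, -0.004], [-0.994, -0.003, -0.107], [0.107, 0.004, -0.994]]
vial_purple [(0.47, [220.4, 298.5])]
paddle [(0.58, [249.0, 241.3])]
swing_hinge [(0.66, [228.3, 206.2]), (0.38, [211.1, 216.9])]
swing_bar [(0.98, [209.8, 216.4])]
reader_head [(0.8, [192.6, 222.5])]
reader [(0.82, [233.6, 275.1])]
carousel [(0.64, [232.3, 276.8]), (0.57, [159.7, 287.7])]
vial_green [(0.52, [253.1, 288.0])]
vial_white [(0.41, [209.3, 266.5])]
vial_orange [(0.39, [242.7, 254.0])]
read_point [(0.56, [235.8, 249.5])]
scene [[493.70920753   0.         269.51619269]
 [  0.         493.70920753 205.75808292]
 [  0.           0.           1.        ]] [ 1.357 -0.171  1.018] [[0.2, 0.98, 0.011], [0.748, -0.145, -0.647], [-0.633, 0.138, -0.762]]
vial_purple [(0.46, [233.5, 241.5])]
paddle [(0.83, [188.8, 303.5])]
swing_hinge [(0.72, [181.7, 342.2])]
swing_bar [(0.78, [198.9, 341.5])]
reader_head [(0.82, [223.1, 336.0])]
reader [(0.85, [221.4, 265
[... 234 characters left out ...]
0.87, [197.4, 296.0])]
{'time': 1.2, 'q': array([-1.16890120e+00,  2.63893994e-01,  1.60398711e+00, -2.68561132e-05,
        1.27372094e+00, -3.68858632e-02]), 'joint_vel': array([ 0.00105352,  0.00164412, -0.00107487,  0.00057379, -0.00068561,
       -0.00140337]), 'joint_torque': array([ 2.11050974e-03, -5.15073359e+01, -3.67715120e+01, -1.82436174e-04,
        8.33201339e-04,  3.59893193e-05]), 'tool_pos': array([ 0.28676297, -0.61105226,  0.30389075]), 'tcp_rot': array([-3.06628240e+00, -6.83730852e-01,  4.23458837e-05]), 'wrist_force': array([-1.14839292, -0.26063679,  0.04580322]), 'torque': array([ 0.05931545,  0.0158838 , -0.04747929]), 'grip_force': 0.0, 'width': 1.0026295724953855}
```

```bash
python3 - <<'E'
import cv2
a=cv2.imread("pics/top0.png"); cv2.imwrite("pics/top0c.png",cv2.resize(a[130:330,130:390],None,fx=3,fy=3,interpolation=cv2.INTER_CUBIC))
E
cat > h.py <<'E'
from workcell import *
import numpy as np
def ray(c,rc,z,k=None):
    "world point at height z seen at pixel (row, col)"
    k=k or calibration(c); d=k["R"].T@np.linalg.solve(k["camera_matrix"],[rc[1],rc[0],1.]); o=-k["R"].T@k["t"]
    return o+d*(z-o[2])/d[2]
def pix(c,X):
    k=calibration(c); p=k["camera_matrix"]@(k["R"]@np.asarray(X)+k["t"]); return p[1::-1]/p[2]
E
python3 - <<'E'
from h import *
T={"vial_purple":(.04,(220.4,298.5),(233.5,241.5)),"paddle":(.056,(249,241.3),(188.8,303.5)),"hinge":(.126,(228.3,206.2),(181.7,342.2)),"bar":(.126,(209.8,216.4),(198.9,341.5)),
"head":(.105,(192.6,222.5),(223.1,336)),"reader":(0,(233.6,275.1),(221.4,265.8)),"car":(0,(232.3,276.8),(224.4,267)),"green":(.04,(253.1,288),(201.9,247.9)),"white":(.04,(209.3,266.5),(232,288.3)),"orange":(.04,(242.7,254),(200.7,287)),"read":(.084,(235.8,249.5),(197.4,296))}
for n,(z,a,b) in T.items(): print(n,ray("top",a,z).round(4),ray("scene",b,z).round(4))
E
```

```text
vial_purple [ 0.603  -0.0751  0.04  ] [ 0.6208 -0.0803  0.04  ]
paddle [0.5168 0.0938 0.056 ] [0.5185 0.1027 0.056 ]
hinge [0.5724 0.1857 0.126 ] [0.5747 0.1829 0.126 ]
bar [0.6241 0.1584 0.126 ] [0.6288 0.1646 0.126 ]
head [0.6761 0.1452 0.105 ] [0.6821 0.1375 0.105 ]
reader [ 0.5655 -0.0049  0.    ] [ 0.5635 -0.0073  0.    ]
car [ 0.5696 -0.0102  0.    ] [ 0.574  -0.0061  0.    ]
green [ 0.5054 -0.0436  0.04  ] [ 0.5219 -0.0469  0.04  ]
white [0.6362 0.021  0.04  ] [0.6385 0.0347 0.04  ]
orange [0.5359 0.0577 0.04  ] [0.5373 0.0544 0.04  ]
read [0.5541 0.0682 0.084 ] [0.5678 0.069  0.084 ]
```

View pics/top0c.png

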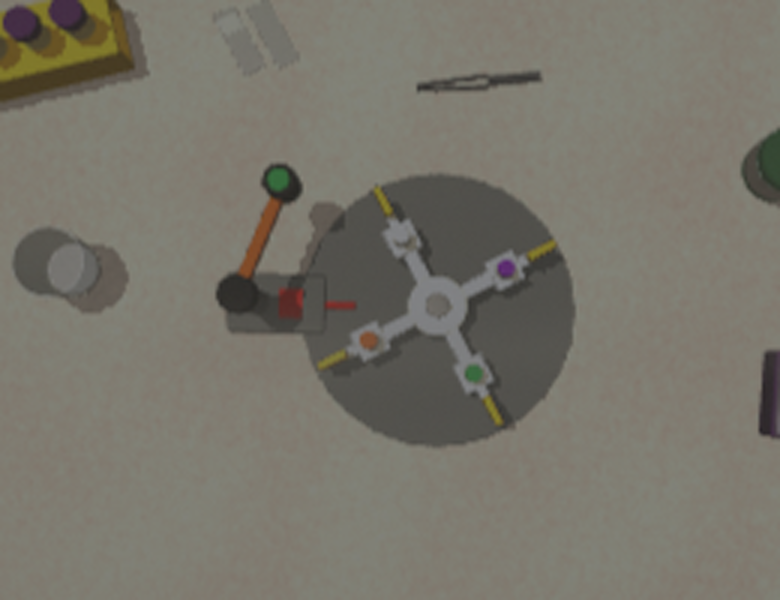

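View pics/scene0.png

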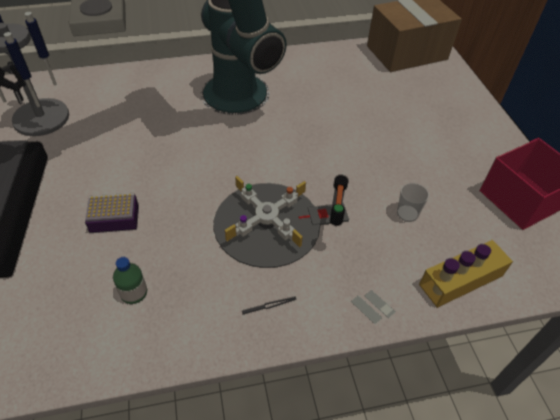

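The top view shows the post on the left (hub at crop 237,293), the axis at about (437,306), purple at right (506,269), and the arm open towards +x. The beaker lies beyond the post. The scene view agrees. I'll fit the geometry more exactly next.

```bash
cat >> h.py <<'E'
import cv2
def blobs(c,im,lo,hi,box,amin=4):
    "centroids (row,col), area of HSV-range blobs inside box (r0,r1,c0,c1)"
    m=cv2.inRange(cv2.cvtColor(im,cv2.COLOR_RGB2HSV),lo,hi); z=np.zeros_like(m); r0,r1,c0,c1=box; z[r0:r1,c0:c1]=m[r0:r1,c0:c1]
    n,l,s,ce=cv2.connectedComponentsWithStats(z)
    return [(ce[i][::-1].round(2),int(s[i][4])) for i in range(1,n) if s[i][4]>=amin]
E
python3 - <<'E'
from h import *
im=read_camera("top"); box=(180,290,195,330)
for n,lo,hi,z in (("yel",(22,110,60),(34,255,255),.056),("pur",(125,80,40),(155,255,255),.084),("grn",(45,80,40),(80,255,255),.084),("red/or",(0,110,60),(14,255,255),.084),("red2",(170,110,60),(180,255,255),.008)):
    for rc,a in blobs("top",im,lo,hi,box): print(n,rc,a,ray("top",rc,z).round(4))
g=cv2.cvtColor(im,cv2.COLOR_RGB2HSV)
# disc: pixels dark & unsaturated
m=((g[...,2]<100)&(g[...,1]<60)).astype(np.uint8); print(im[210,300],im[150,300])
mm=np.zeros_like(m); mm[180:290,215:330]=m[180:290,215:330]
c=max(cv2.findContours(mm,0,1)[0],key=cv2.contourArea); h=cv2.convexHull(c)[:,0]
P=np.array([ray("top",(r,q),.008)[:2] for q,r in h]); P=P[P[:,1]<.08]
A=np.c_[2*P,np.ones(len(P))]; s=np.linalg.lstsq(A,(P**2).sum(1),rcond=None)[0]; print("disc",s[:2],np.sqrt(s[2]+s[:2]@s[:2]),len(P))
E
```

```text
yel [196.89 257.32] 28 [0.6714 0.0481 0.056 ]
yel [213.  309.9] 30 [ 0.6237 -0.108   0.056 ]
yel [249.65 240.15] 26 [0.5149 0.0972 0.056 ]
yel [266.4  293.83] 30 [ 0.4667 -0.0602  0.056 ]
pur [219.   298.29] 24 [ 0.6031 -0.0721  0.084 ]
grn [189.31 222.27] 45 [0.6892 0.1489 0.084 ]
grn [254.   287.35] 20 [ 0.5025 -0.0405  0.084 ]
red/or [208.95 216.12] 125 [0.6316 0.1657 0.084 ]
red/or [230.36 226.41] 75 [0.5696 0.1349 0.084 ]
red/or [231.33 242.43] 21 [0.5669 0.0887 0.084 ]
red/or [243. 252.] 21 [0.5335 0.0608 0.084 ]
[81 80 75] [129 128 117]
disc [ 0.5683627  -0.00700967] 0.13866488382918865 27
```

```bash
cat >> h.py <<'E'
from scipy.spatial.transform import Rotation as Ro
def to(x,y,z,yaw=None):
    "remaining tool-frame shift (mm) and yaw turn about tool z (deg) to a world pose, tool down"
    s=read_state(); R=Ro.from_rotvec(s["tcp_rot"]); d=np.array([x,y,z])-s["tool_pos"]; M=R.as_matrix()
    w=np.degrees(np.arctan2(M[1,0],M[0,0])); print("t",s["time"],"yaw",w.round(1),"shift",(M.T@d*1e3).round(1),"turn",None if yaw is None else round(w-yaw,1),"F",s["wrist_force"].round(1),"nose",nose_length() if callable(nose_length) else nose_length)
E
python3 -c "
from h import *
to(.455,-.0365,.304,15)
print(ray('top',(231.33,242.43),.008),ray('top',(230.36,226.41),.01))"
```

```text
t 1.25 yaw 25.1 shift [ 3.964e+02 -4.487e+02 -1.000e-01] turn 10.1 F [ 0.3  0.2 -0.4] nose 0.0726
[0.57172115 0.09534882 0.008     ] [0.57441252 0.14434393 0.01      ]
```

Emit:
step_arm:
  targets:
    - [[0, 0, 0], [26, -30, 0], 0]
    - [[0, 0, 0], [26, -30, 0], 0]
    - [[0, 0, 0], [26, -30, 0], 0]
    - [[0, 0, 0], [26, -30, 0], 0]
    - [[0, 0, 0], [26, -30, 0], 0]

```text
time: 1.67
tool_pos: [0.3408, -0.4184, 0.3038]
tcp_rot: [3.066, 0.683, 0.0]
wrist_force: [0.1, 1.3, 1.2]
width: 0.298
grip_force: 0.0
```

Emit:
step_arm:
  targets:
    - [[0, 0, 0], [26, -30, 0], 0]
    - [[0, 0, 0], [26, -30, 0], 0]
    - [[0, 0, 0], [26, -30, 0], 0]
    - [[0, 0, 0], [26, -30, 0], 0]
    - [[0, 0, 0], [26, -30, 0], 0]

```text
time: 2.08
tool_pos: [0.3947, -0.2272, 0.3042]
tcp_rot: [3.066, 0.683, 0.001]
wrist_force: [1.0, 0.5, -0.0]
width: -0.0
grip_force: 0.0
```

```bash
python3 -c "
from h import *
to(.455,-.0365,.304,15)"
```

```text
t 2.0833 yaw 25.1 shift [ 135.5 -147.1    0.2] turn 10.1 F [ 1.   0.5 -0. ] nose 0.0726
```

Emit:
step_arm:
  targets:
    - [[0, 0, 0], [27, -29.4, 0], 0]
    - [[0, 0, 0], [27, -29.4, 0], 0]
    - [[0, 0, 0], [27, -29.4, 0], 0]
    - [[0, 0, 0], [27, -29.4, 0], 0]
    - [[0, 0, 0], [27, -29.4, 0], 0]

```text
time: 2.5
tool_pos: [0.4546, -0.0366, 0.3044]
tcp_rot: [3.066, 0.684, 0.002]
wrist_force: [0.9, -0.5, 0.1]
width: 0.001
grip_force: 0.0
```

Emit:
step_arm:
  targets:
    - [[0, 0, 0.088], [0, 0, 25], 0]
    - [[0, 0, 0.088], [0, 0, 25], 0]
    - [[0, 0, 0], [0, 0, 25], 0]
    - [[0, 0, 0], [0, 0, 25], 0]
    - [[0, 0, 0], [0, 0, 0], 0]

```text
time: 2.92
tool_pos: [0.4509, -0.0378, 0.199]
tcp_rot: [-3.112, -0.412, 0.014]
wrist_force: [-1.3, 1.6, -0.6]
width: 0.001
grip_force: 0.0
```

Run:
```python
from h import *
to(.455,-.0365,.119,15)
for c in ("wrist","scene"):
    im=read_camera(c); cv2.imwrite(f"pics/{c}1.png",cv2.cvtColor(im,cv2.COLOR_RGB2BGR))
a=cv2.imread("pics/scene1.png"); cv2.imwrite("pics/s1c.png",cv2.resize(a[100:300,160:420],None,fx=3,fy=3))
```

```text
t 2.9167 yaw 15.1 shift [ 5.   0.1 80. ] turn 0.1 F [-1.3  1.6 -0.6] nose 0.0726
```

View pics/wrist1.png

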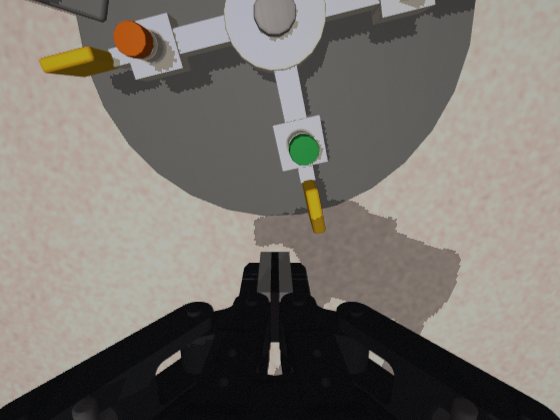

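View pics/s1c.png

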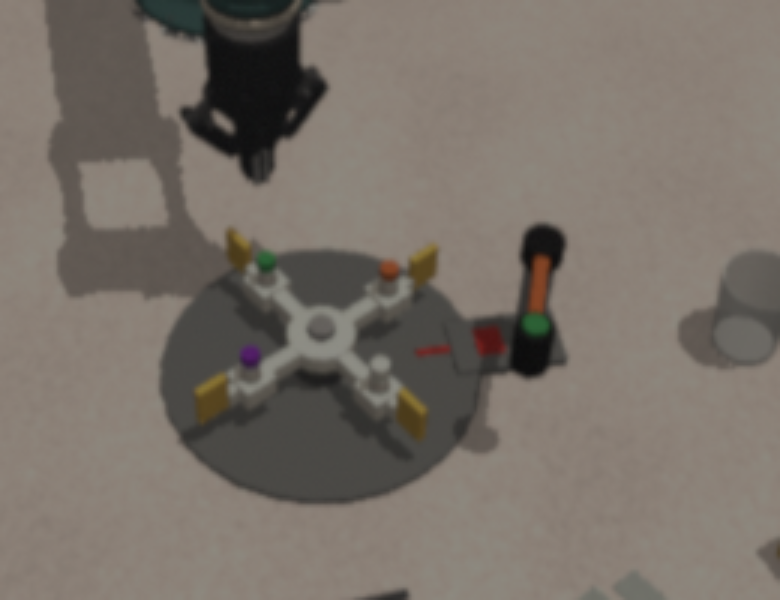

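The wrist view shows the green paddle at (315,205) and the shut fingertips at (275,260), on its clockwise side. The scene crop confirms the area is clear. I'll descend.

Emit:
step_arm:
  targets:
    - [[0, 0, 0], [2.5, 0, 20], 0]
    - [[0, 0, 0], [2.5, 0, 20], 0]
    - [[0, 0, 0], [0, 0, 20], 0]
    - [[0, 0, 0], [0, 0, 20], 0]
    - [[0, 0, 0], [0, 0, 0], 0]

```text
time: 3.43
tool_pos: [0.4583, -0.0374, 0.1227]
tcp_rot: [-3.114, -0.411, 0.005]
wrist_force: [-0.4, 0.3, -0.1]
width: 0.001
grip_force: 0.0
```

```bash
python3 -c "
from h import *
to(.455,-.0365,.119,15)"
```

```text
t 3.4333 yaw 15.0 shift [-3.  -1.7  3.7] turn 0.0 F [-0.4  0.3 -0.1] nose 0.0726
```

Emit:
step_arm:
  targets:
    - [[0, 0, -0.0873], [0.44, 10, 0], 0]
    - [[0, 0, -0.0873], [0.44, 10, 0], 0]
    - [[0, 0, -0.0873], [0.44, 10, 0], 0]
    - [[0, 0, -0.0873], [0.44, 10, 0], 0]
    - [[0, 0, -0.0873], [0.44, 10, 0], 0]

```text
time: 3.85
tool_pos: [0.4838, -0.082, 0.1266]
tcp_rot: [2.948, 1.081, 0.004]
wrist_force: [-0.2, 1.1, -0.9]
width: 0.001
grip_force: 0.6
```

```bash
cat >> h.py <<'E'
AX=np.array([.569,-.006]); 
def car(c="top"):
    "finger polar position and carousel (purple spoke) angle, deg, from yellow paddles"
    p=read_state()["tool_pos"][:2]-AX; print("finger r %.1f ang %.1f"%(1e3*np.hypot(*p),np.degrees(np.arctan2(p[1],p[0]))))
    im=read_camera(c); A=[]
    for rc,a in blobs(c,im,(22,110,60),(34,255,255),(180,290,195,330),12):
        w=ray(c,rc,.056)[:2]-AX; A.append((round(np.degrees(np.arctan2(w[1],w[0])),1),round(1e3*np.hypot(*w)),a))
    print("paddles",A)
    for rc,a in blobs(c,im,(125,80,40),(155,255,255),(180,290,195,330),8):
        w=ray(c,rc,.084)[:2]-AX; print("purple",np.degrees(np.arctan2(w[1],w[0])).round(1),np.hypot(*w).round(4),a)
E
python3 -c "
from h import *
to(.455,-.0365,.119); car()"
```

```text
t 3.85 yaw 40.3 shift [  7.4 -53.4   7.5] turn None F [-0.2  1.1 -0.9] nose 0.0726
finger r 114.2 ang -138.2
paddles [(np.float64(-38.4), 116, 27), (np.float64(51.2), 117, 31), (np.float64(141.1), 117, 28)]
purple -39.1 0.0738 26
```

Emit:
step_arm:
  targets:
    - [[0, 0, -0.0873], [0.44, 10, 1.3], 0]
    - [[0, 0, -0.0873], [0.44, 10, 1.3], 0]
    - [[0, 0, -0.0873], [0.44, 10, 1.3], 0]
    - [[0, 0, -0.0873], [0.44, 10, 1.3], 0]
    - [[0, 0, -0.0873], [0.44, 10, 1.3], 0]

```text
time: 4.32
tool_pos: [0.5232, -0.1121, 0.1199]
tcp_rot: [2.645, 1.691, 0.003]
wrist_force: [-0.5, 1.0, 0.7]
width: 0.003
grip_force: 0.6
```

Emit:
step_arm:
  targets:
    - [[0, 0, -0.0873], [0.44, 10, 1], 0]
    - [[0, 0, -0.0873], [0.44, 10, 1], 0]
    - [[0, 0, -0.0873], [0.44, 10, 1], 0]
    - [[0, 0, -0.0873], [0.44, 10, 1], 0]
    - [[0, 0, -0.0873], [0.44, 10, 1], 0]

```text
time: 4.73
tool_pos: [0.5718, -0.1227, 0.115]
tcp_rot: [2.216, 2.223, 0.002]
wrist_force: [-0.5, 0.3, 1.5]
width: 0.003
grip_force: 0.6
```

```bash
python3 -c "
from h import *
to(.455,-.0365,.119); car()"
```

```text
t 4.7333 yaw 90.2 shift [  86.6 -116.5   -4.3] turn None F [-0.5  0.3  1.5] nose 0.0726
finger r 116.8 ang -88.6
paddles [(np.float64(10.4), 117, 27), (np.float64(100.4), 117, 28), (np.float64(-169.5), 116, 28)]
purple 10.3 0.074 26
```

Emit:
step_arm:
  targets:
    - [[0, 0, -0.0873], [0.6, 10, -0.5], 0]
    - [[0, 0, -0.0873], [0.6, 10, -0.5], 0]
    - [[0, 0, -0.0873], [0.6, 10, -0.5], 0]
    - [[0, 0, -0.0873], [0.6, 10, -0.5], 0]
    - [[0, 0, -0.0873], [0.6, 10, -0.5], 0]

```text
time: 5.2
tool_pos: [0.6193, -0.1109, 0.1168]
tcp_rot: [1.685, 2.65, 0.0]
wrist_force: [-0.2, -0.4, -1.0]
width: 0.003
grip_force: 0.6
```

Emit:
step_arm:
  targets:
    - [[0, 0, -0.0873], [0.6, 10, 0], 0]
    - [[0, 0, -0.0873], [0.6, 10, 0], 0]
    - [[0, 0, -0.0873], [0.6, 10, 0], 0]
    - [[0, 0, -0.0873], [0.6, 10, 0], 0]
    - [[0, 0, -0.0873], [0.6, 10, 0], 0]

```text
time: 5.62
tool_pos: [0.6587, -0.0799, 0.1171]
tcp_rot: [1.07, 2.951, -0.0]
wrist_force: [0.6, -1.0, -0.8]
width: -0.002
grip_force: 0.6
```

```bash
python3 -c "
from h import *
to(.455,-.0365,.119); car()"
```

```text
t 5.6167 yaw 140.1 shift [184.1 -97.3  -2.4] turn None F [ 0.6 -1.  -0.8] nose 0.0726
finger r 116.2 ang -39.5
paddles [(np.float64(59.1), 117, 30), (np.float64(149.0), 116, 29)]
purple 60.0 0.0747 24
```

Emit:
step_arm:
  targets:
    - [[0, 0, -0.0873], [0.6, 10, 0], 0]
    - [[0, 0, -0.0873], [0.6, 10, 0], 0]
    - [[0, 0, -0.0873], [0.6, 10, 0], 0]
    - [[0, 0, -0.0698], [0.5, 8, 0], 0]
    - [[0, 0, -0.0436], [0.1, 5, 0], 0]

```text
time: 6.08
tool_pos: [0.6788, -0.0416, 0.117]
tcp_rot: [0.504, 3.098, -0.0]
wrist_force: [0.4, -2.0, 1.0]
width: -0.003
grip_force: 0.6
```

Emit:
step_arm:
  targets:
    - [[0, 0, -0.0262], [0, 3, 0], 0]
    - [[0, 0, 0], [0, 0, 0], 0]

```text
time: 6.25
tool_pos: [0.6793, -0.0386, 0.1165]
tcp_rot: [0.464, 3.105, 0.0]
wrist_force: [-0.8, -0.3, -0.0]
width: -0.004
grip_force: 0.0
```

Run:
```python
from h import *
to(.455,-.0365,.119); car()
im=read_camera("top")
cv2.imwrite("pics/top2c.png",cv2.cvtColor(cv2.resize(im[170:300,190:330],None,fx=5,fy=4.6,interpolation=cv2.INTER_CUBIC),cv2.COLOR_RGB2BGR))
w=read_camera("wrist"); cv2.imwrite("pics/wrist2.png",cv2.cvtColor(w,cv2.COLOR_RGB2BGR))
```

```text
t 6.25 yaw 163.0 shift [215.1 -63.6  -3. ] turn None F [-0.8 -0.3 -0. ] nose 0.0726
finger r 115.0 ang -16.5
paddles [(np.float64(82.1), 117, 28)]
purple 83.3 0.0748 25
```

View pics/top2c.png

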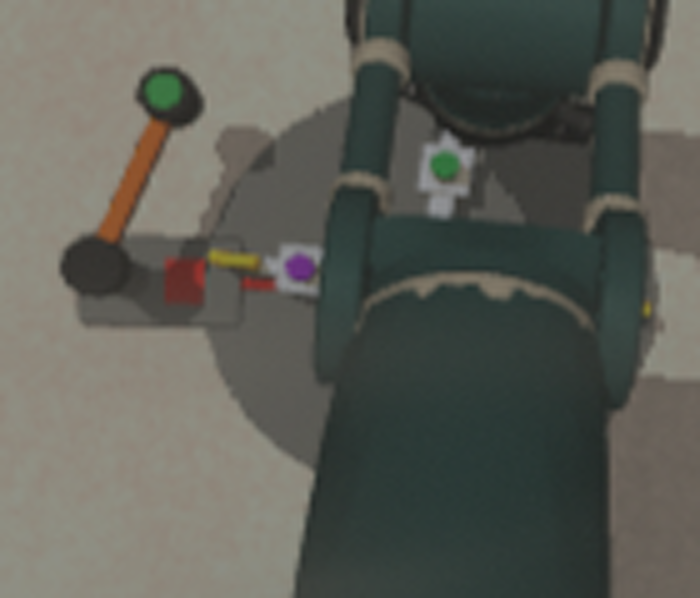

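Purple has reached about 82.5° against about 88.4° for the stripe. I'll push slowly by about 5° more.

Emit:
step_arm:
  targets:
    - [[0, 0, -0.035], [0.2, 4, 0], 0]
    - [[0, 0, -0.0262], [0.2, 3, 0], 0]
    - [[0, 0, -0.0175], [0.1, 2, 0], 0]
    - [[0, 0, -0.0087], [0, 1, 0], 0]
    - [[0, 0, 0], [0, 0, 0], 0]

```text
time: 6.82
tool_pos: [0.6808, -0.0291, 0.115]
tcp_rot: [0.325, 3.125, 0.0]
wrist_force: [0.0, -1.6, -0.2]
width: 0.003
grip_force: 0.2
```

Run:
```python
from h import *
to(.455,-.0365,.119); car()
im=cv2.cvtColor(cv2.imread("pics/top0.png"),cv2.COLOR_BGR2RGB)
g=cv2.cvtColor(im,cv2.COLOR_RGB2HSV)
# stripe pixels
m=((g[...,0]<8)|(g[...,0]>172))&(g[...,1]>90); m[:225]=0;m[238:]=0;m[:,:230]=0;m[:,252:]=0
rr,cc=np.nonzero(m); W=np.array([ray("top",p,.008)[:2] for p in zip(rr,cc)]); print(len(W),W.mean(0),W.min(0),W.max(0))
# hub top: dark
v=g[...,2]<45; v[:218]=0; v[240:]=0; v[:,:198]=0; v[:,222:]=0
rr,cc=np.nonzero(v); print(len(rr),rr.mean(),cc.mean(),ray("top",(rr.mean(),cc.mean()),.135))
```

```text
t 6.8167 yaw 168.1 shift [219.4 -53.8  -4. ] turn None F [ 0.  -1.6 -0.2] nose 0.0726
finger r 114.2 ang -11.7
paddles [(np.float64(86.8), 118, 28), (np.float64(-92.2), 122, 18)]
purple 87.9 0.0785 11
38 [0.57327604 0.10380455] [0.56339762 0.07825663] [0.58800082 0.13378123]
9 227.88888888888889 214.44444444444446 [0.57295056 0.16140226 0.135     ]
```

Emit:
step_arm:
  targets:
    - [[0, 0, 0], [0, -10, 0], 0]
    - [[0, 0, 0], [0, -10, 0], 0]
    - [[0, 0, 0], [0, 0, -30], 0]
    - [[0, 0, 0], [0, 0, -40], 0]
    - [[0, 0, 0], [0, 0, -40], 0]

```text
time: 7.28
tool_pos: [0.6748, -0.05, 0.2237]
tcp_rot: [-0.327, -3.119, 0.0]
wrist_force: [1.0, -0.1, 0.2]
width: 0.002
grip_force: 0.0
```

Emit:
step_arm:
  targets:
    - [[0, 0, 0], [0, 0, -40], 0]
    - [[0, 0, 0], [0, 0, -40], 0]
    - [[0, 0, 0], [0, 0, -20], 0]
    - [[0, 0, 0], [0, 0, 0], 0]

```text
time: 7.62
tool_pos: [0.6791, -0.0502, 0.3334]
tcp_rot: [0.326, 3.112, -0.0]
wrist_force: [0.4, -0.8, 0.7]
width: -0.003
grip_force: 0.0
```

Run:
```python
from h import *
to(.455,-.0365,.119); k=calibration("wrist")
print(k["camera_matrix"][0],(-k["R"].T@k["t"]).round(3),k["R"].round(3).tolist())
for n,X in (("axis",(.569,-.006,.05)),("post",(.5735,.18,.138)),("read",(.571,.069,.084))): print(n,pix("wrist",X))
```

```text
t 7.6167 yaw 168.1 shift [224.8 -33.2 211.5] turn None F [ 0.4 -0.8  0.7] nose 0.0726
[331.04470742   0.         274.39835077] [ 0.602 -0.035  0.402] [[0.208, 0.978, 0.001], [0.928, -0.197, 0.315], [0.309, -0.064, -0.949]]
axis [ 53.41497843 295.76344161]
post [-16.24351916 570.66620905]
read [ 31.43491879 384.16172624]
```

Emit:
step_arm:
  targets:
    - [[0, 0, 0], [36, 20, 0], 0]
    - [[0, 0, 0], [36, 20, 0], 0]
    - [[0, 0, 0], [36, 20, 0], 0]
    - [[0, 0, 0], [36, 20, 0], 0]
    - [[0, 0, 0], [36, 20, 0], 0]

```text
time: 8.03
tool_pos: [0.5189, 0.0861, 0.3232]
tcp_rot: [-0.328, -3.122, 0.001]
wrist_force: [-0.1, 1.4, 0.7]
width: -0.002
grip_force: 0.0
```

Emit:
step_arm:
  targets:
    - [[0, 0, 0], [0, 0, 0], 0]
    - [[0, 0, 0], [0, 0, 0], 0]

```text
time: 8.2
tool_pos: [0.5192, 0.0866, 0.3238]
tcp_rot: [-0.322, -3.124, 0.001]
wrist_force: [0.6, -0.4, 0.4]
width: 0.006
grip_force: 0.0
```

Run:
```python
from h import *
to(.455,-.0365,.119); k=calibration("wrist"); im=read_camera("wrist"); np.save("w3.npy",im); np.savez("k3.npz",**k)
cv2.imwrite("pics/wrist3.png",cv2.cvtColor(im,cv2.COLOR_RGB2BGR))
for n,X in (("axis",(.569,-.006,.05)),("post",(.5735,.18,.138)),("read",(.571,.069,.084))): print(n,pix("wrist",X))
for n,z in (("vial_purple",.04),("swing_hinge",.126),("swing_bar",.126),("reader_head",.105),("carousel",0),("read_point",.084)):
    for d in tip_of("wrist",n)[:2]: print(n,d["score"],np.round(d["at"],1),ray("wrist",d["at"],z,k).round(4))
```

```text
t 8.2 yaw 168.2 shift [  37.5 -133.4  204.9] turn None F [ 0.6 -0.4  0.4] nose 0.0726
axis [234.5509032  203.81393676]
post [237.90669704 398.49805902]
read [235.26802847 269.12859176]
vial_purple 0.89 [223.1 266.9] [0.572 0.066 0.04 ]
swing_hinge 0.96 [238.4 393.5] [0.5773 0.18   0.126 ]
swing_hinge 0.39 [220.9 208.2] [0.5284 0.0257 0.126 ]
swing_bar 0.8 [293.3 377.4] [0.6293 0.1601 0.126 ]
carousel 0.68 [225.7 210.6] [ 0.5754 -0.0089  0.    ]
carousel 0.32 [357.1   6.4] [ 0.7129 -0.3541  0.    ]
read_point 0.77 [238.6 271. ] [0.5732 0.0709 0.084 ]
```

View pics/wrist3.png

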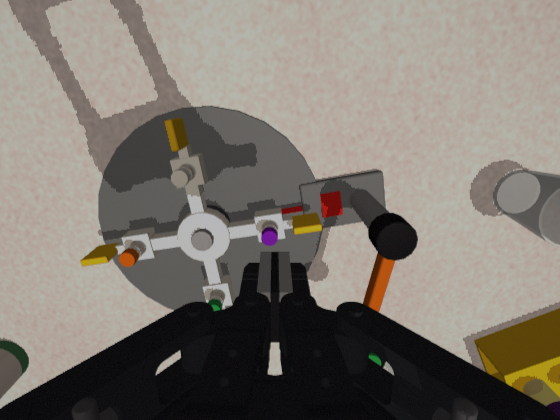

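The wrist view shows purple at (269,235), the stripe running from behind it to the red square at (331,204), and the hub at (392,237). I'll measure the angles in this single picture.

Run:
```python
from h import *
im=np.load("w3.npy"); k=dict(np.load("k3.npz")); P=lambda rc,z: ray("wrist",rc,z,k)[:2]
pts={}
for n,lo,hi in (("pur",(125,100,40),(155,255,255)),("or",(4,170,60),(16,255,255)),("yel",(20,130,60),(34,255,255)),("red",(172,130,40),(180,255,255)),("red0",(0,130,40),(3,255,255))):
    for rc,a in blobs("wrist",im,lo,hi,(90,290,70,420),20): print(n,rc,a,P(rc,.084).round(4),P(rc,.056).round(4),P(rc,.008).round(4))
g=cv2.cvtColor(im,cv2.COLOR_RGB2HSV)
# disc edge
m=((g[...,2]<125)&(g[...,1]<40)).astype(np.uint8); print(g[290,140],g[160,60],g[237,395],g[190,250])
# rays outward from disc centre guess, edge of strongest brightness change on the left half
gr=cv2.GaussianBlur(g[...,2],(3,3),0).astype(float); c0=np.array([.569,-.006]); E=[]
def px(X): q=k["camera_matrix"]@(k["R"]@X+k["t"]); return q[:2]/q[2]
for t in np.radians(np.arange(-180,180,4)):
    rr=np.arange(.128,.152,.0005); u=np.array([px(np.r_[c0+r*np.array([np.cos(t),np.sin(t)]),.008]) for r in rr]).astype(np.float32)
    v=cv2.remap(gr,u[:,:1],u[:,1:],1)[:,0] if u.min()>0 and u[:,1].max()<270 else None
    if v is None: continue
    d=np.diff(v); i=d.argmax()
    if d[i]>6: E.append(c0+rr[i]*np.array([np.cos(t),np.sin(t)]))
E=np.array(E)
from scipy.optimize import least_squares
s=least_squares(lambda p:np.hypot(*(E-p[:2]).T)-p[2],[.569,-.006,.14],loss="soft_l1",f_scale=.001); print("disc",s.x.round(4),len(E),np.abs(s.fun).mean())
# hub
v=(g[...,2]<60).astype(np.uint8); v[:205]=0; v[262:]=0; v[:,:355]=0; v[:,425:]=0
c=max(cv2.findContours(v,0,1)[0],key=cv2.contourArea)[:,0]
H=np.array([P((r,q),.138) for q,r in c]); print("hub range",H.min(0),H.max(0))
for y in (372,380,390,400,410): 
    z=[q for q in c if q[0]==y]; print(y,[int(q[1]) for q in z])
```

```text
pur [236.21 269.07] 246 [0.5702 0.0696] [0.5817 0.0667] [0.6014 0.0617]
or [257.36 128.21] 256 [ 0.5636 -0.0776] [ 0.5745 -0.0939] [ 0.5932 -0.1217]
or [273.22 380.62] 601 [0.6351 0.1753] [0.6525 0.1819] [0.6823 0.1933]
yel [133.53 175.93] 570 [0.4532 0.0072] [ 0.4541 -0.0013] [ 0.4557 -0.016 ]
yel [223.46 306.15] 513 [0.5644 0.1087] [0.5753 0.1093] [0.5941 0.1104]
yel [254.71  99.98] 490 [ 0.5549 -0.1051] [ 0.565  -0.1238] [ 0.5823 -0.1559]
red0 [203.95 331.11] 492 [0.5493 0.1362] [0.5589 0.1393] [0.5753 0.1446]
red0 [209.37 291.89] 113 [0.5469 0.0975] [0.5563 0.0971] [0.5724 0.0965]
[ 17  21 108] [ 16  33 180] [ 0 20 25] [17 18 99]
disc [ 0.5689 -0.005   0.1387] 50 0.0006840443070799662
hub range [0.53559135 0.14836115] [0.59072349 0.19516189]
372 [242, 243, 205]
380 [255, 205]
390 [258, 213]
400 [258, 216]
410 [253, 226]
```

Spoke angle 87.45° against 87.9° ± 0.4° for the stripe: centred within the measuring error. Next is the reader arm.

```bash
python3 -c "
from h import *
to(.643,.190,.324,160)"
```

```text
t 8.55 yaw 168.0 shift [-96.7 127.5   0.6] turn 8.0 F [ 0.3 -0.8 -0.3] nose 0.0726
```

Emit:
step_arm:
  targets:
    - [[0, 0, 0], [-24, 32, 0], 0]
    - [[0, 0, 0], [-24, 32, 0], 0]
    - [[0, 0, 0], [-24, 32, 0], 0]
    - [[0, 0, 0], [-24, 32, 0], 0]
    - [[0, 0, 0.07], [0, 0, 0], 0]

```text
time: 8.97
tool_pos: [0.6461, 0.1953, 0.322]
tcp_rot: [-0.433, -3.112, -0.003]
wrist_force: [0.6, -0.5, -0.4]
width: -0.0
grip_force: 0.0
```

Emit:
step_arm:
  targets:
    - [[0, 0, 0.07], [0, 0, 0], 0]
    - [[0, 0, 0], [0, 0, 25], 0]
    - [[0, 0, 0], [0, 0, 25], 0]
    - [[0, 0, 0], [0, 0, 0], 0]

```text
time: 9.3
tool_pos: [0.6394, 0.1905, 0.2682]
tcp_rot: [-0.542, -3.085, 0.007]
wrist_force: [-1.4, -0.7, -1.7]
width: 0.002
grip_force: 0.0
```

Run:
```python
from h import *
to(.643,.190,.180,160); im=read_camera("wrist"); k=calibration("wrist")
cv2.imwrite("pics/wrist4.png",cv2.cvtColor(im,cv2.COLOR_RGB2BGR))
for n,z in (("swing_hinge",.126),("swing_bar",.126),("reader_head",.105)):
    for d in tip_of("wrist",n)[:1]: print(n,d["score"],np.round(d["at"],1),ray("wrist",d["at"],z,k).round(4))
```

```text
t 9.3 yaw 160.1 shift [-4.3  1.3 88.2] turn 0.1 F [-1.4 -0.7 -1.7] nose 0.0726
swing_hinge 0.97 [135.9 225.1] [0.5758 0.1792 0.126 ]
swing_bar 0.74 [219.5 226. ] [0.6283 0.1581 0.126 ]
reader_head 0.81 [277.6 229.3] [0.6808 0.136  0.105 ]
```

View pics/wrist4.png

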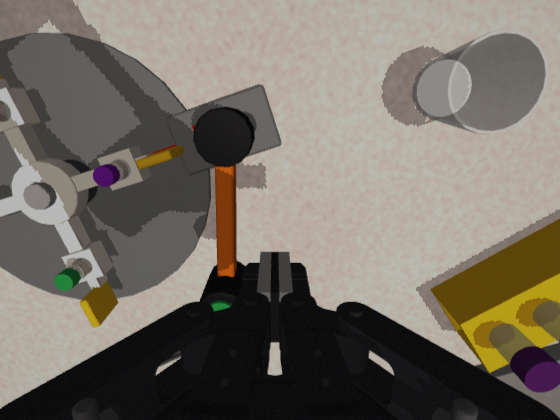

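The bar is at (226,220), 50 px left of the tip, and the hinge at (225,136). The way down is clear. The hinge gives a post direction of 87.9°.

Emit:
step_arm:
  targets:
    - [[0, 0, 0], [0, 0, 22], 0]
    - [[0, 0, 0], [0, 0, 22], 0]
    - [[0, 0, 0], [0, 0, 22], 0]
    - [[0, 0, 0], [0, 0, 20], 0]
    - [[0, 0, 0], [0, 0, 0], 0]

```text
time: 9.92
tool_pos: [0.6398, 0.191, 0.1861]
tcp_rot: [-0.543, -3.09, 0.003]
wrist_force: [-0.7, 0.2, -1.7]
width: -0.004
grip_force: 0.0
```

```bash
cat >> h.py <<'E'
HI=np.array([.5758,.1792])
def arm():
    p=read_state()["tool_pos"][:2]-HI; print("finger about hinge r %.1f ang %.1f"%(1e3*np.hypot(*p),np.degrees(np.arctan2(p[1],p[0]))))
E
python3 -c "
from h import *
to(.643,.190,.180,160);arm()"
```

```text
t 9.9167 yaw 160.1 shift [-3.4  0.1  6. ] turn 0.1 F [-0.7  0.2 -1.7] nose 0.0726
finger about hinge r 65.1 ang 10.5
```

Emit:
step_arm:
  targets:
    - [[0, 0, 0], [0, -7, 2], 0]
    - [[0, 0, 0], [0, -7, 2], 0]
    - [[0, 0, 0.105], [-1.8, -5.9, 0], 0]
    - [[0, 0, 0.105], [-1.8, -5.9, 0], 0]
    - [[0, 0, 0.105], [-1.8, -5.9, 0], 0]

```text
time: 10.33
tool_pos: [0.6351, 0.1599, 0.1878]
tcp_rot: [1.029, 2.964, 0.004]
wrist_force: [-0.4, 0.5, -0.4]
width: 0.003
grip_force: 0.5
```

Emit:
step_arm:
  targets:
    - [[0, 0, 0.105], [-1.8, -5.9, 0], 0]
    - [[0, 0, 0.105], [-1.8, -5.9, 0], 0]
    - [[0, 0, 0.105], [-1.8, -5.9, 0], 0]

```text
time: 10.58
tool_pos: [0.627, 0.1432, 0.1879]
tcp_rot: [1.481, 2.766, 0.005]
wrist_force: [0.6, 0.6, -1.4]
width: -0.001
grip_force: 0.6
```

```bash
cat >> h.py <<'E'
def armang():
    im=read_camera("wrist"); k=calibration("wrist")
    for n,z in (("swing_hinge",.126),("swing_bar",.126),("reader_head",.105)):
        for d in tip_of("wrist",n)[:1]: 
            X=ray("wrist",d["at"],z,k)[:2]; w=X-HI; print(n,round(d["score"],2),np.round(d["at"]),X.round(4),np.degrees(np.arctan2(w[1],w[0])).round(1))
    return im
E
python3 -c "
from h import *
to(.643,.190,.180,160);arm();armang()"
```

```text
t 10.5833 yaw 123.7 shift [30.1 39.2  8. ] turn -36.3 F [ 0.6  0.6 -1.4] nose 0.0726
finger about hinge r 62.6 ang -35.1
swing_hinge 0.83 [150. 217.] [0.5752 0.1782] -123.4
swing_bar 0.88 [276. 231.] [0.6088 0.133 ] -54.4
```

Emit:
step_arm:
  targets:
    - [[0, 0, 0.105], [-1.8, -5.9, 2], 0]
    - [[0, 0, 0.105], [-1.8, -5.9, 2], 0]
    - [[0, 0, 0.105], [-1.8, -5.9, 1], 0]
    - [[0, 0, 0.07], [-1.2, -4, 1], 0]
    - [[0, 0, 0.07], [-1.2, -4, 0], 0]

```text
time: 11.2
tool_pos: [0.606, 0.1266, 0.18]
tcp_rot: [2.062, 2.368, 0.003]
wrist_force: [1.5, -0.5, 0.6]
width: -0.0
grip_force: 0.6
```

```bash
python3 -c "
from h import *
to(.643,.190,.180,160);arm();armang()"
```

```text
t 11.2 yaw 97.9 shift [57.8 45.3  0.1] turn -62.1 F [ 1.5 -0.5  0.6] nose 0.0726
finger about hinge r 60.7 ang -60.1
swing_hinge 0.63 [156. 209.] [0.5734 0.1795] 172.8
swing_bar 0.94 [286. 226.] [0.5846 0.1255] -80.7
```

Emit:
step_arm:
  targets:
    - [[0, 0, 0.07], [-1.2, -4, 0], 0]
    - [[0, 0, 0.052], [-0.9, -3, 0], 0]
    - [[0, 0, 0.02], [0, -1, 0], 0]
    - [[0, 0, 0], [0, -1, 0], 0]

```text
time: 11.73
tool_pos: [0.5969, 0.1238, 0.1793]
tcp_rot: [2.223, 2.219, 0.001]
wrist_force: [0.7, -0.4, 0.2]
width: 0.004
grip_force: 0.5
```

Emit:
step_arm:
  targets:
    - [[0, 0, 0], [0, -1, 0], 0]
    - [[0, 0, 0], [0, -0.5, 0], 0]

```text
time: 11.9
tool_pos: [0.5952, 0.1239, 0.1791]
tcp_rot: [2.223, 2.219, 0.001]
wrist_force: [2.0, -0.9, 1.0]
width: -0.001
grip_force: 0.5
```

```bash
python3 -c "
from h import *
to(.643,.190,.180,160);arm();armang()"
```

```text
t 11.9 yaw 89.9 shift [66.2 47.7 -0.9] turn -70.1 F [ 2.  -0.9  1. ] nose 0.0726
finger about hinge r 58.6 ang -70.7
swing_hinge 0.92 [162. 218.] [0.5739 0.1788] -167.2
swing_bar 0.8 [292. 228.] [0.5753 0.1232] -90.5
```

Nearly home. I'll push in small steps until the stop gives a clear force.

Emit:
step_arm:
  targets:
    - [[0, 0, 0], [0, -1, 0], 0]
    - [[0, 0, 0], [0, -1, 0], 0]
    - [[0, 0, 0], [0, 0, 0], 0]

```text
time: 12.35
tool_pos: [0.5931, 0.1237, 0.179]
tcp_rot: [2.225, 2.217, 0.001]
wrist_force: [2.2, -0.5, 0.5]
width: -0.001
grip_force: 1.1
```

Emit:
step_arm:
  targets:
    - [[0, 0, 0], [0, -1, 0], 0]
    - [[0, 0, 0], [0, -0.5, 0], 0]
    - [[0, 0, 0], [0, 0, 0], 0]

```text
time: 12.6
tool_pos: [0.5928, 0.1237, 0.1791]
tcp_rot: [2.224, 2.216, 0.005]
wrist_force: [7.2, -0.8, -3.2]
width: -0.005
grip_force: 3.2
```

Emit:
step_arm:
  targets:
    - [[0, 0, 0], [0, -1, 0], 0]
    - [[0, 0, 0], [0, 0, 0], 0]

```text
time: 12.77
tool_pos: [0.5927, 0.1237, 0.1792]
tcp_rot: [2.223, 2.215, 0.007]
wrist_force: [8.4, -1.1, -4.0]
width: 0.001
grip_force: 4.5
```

```bash
python3 -c "
from h import *
to(.643,.190,.180,160);arm();armang()"
```

```text
t 12.7667 yaw 89.8 shift [66.5 50.1 -0.5] turn -70.2 F [ 8.4 -1.1 -4. ] nose 0.0726
finger about hinge r 58.0 ang -73.1
swing_hinge 0.8 [162. 222.] [0.5736 0.1786] -164.7
swing_bar 0.89 [291. 229.] [0.5738 0.1237] -92.0
```

At the stop (8 N, no further motion, bar at -92°). Now I back off and look.

Emit:
step_arm:
  targets:
    - [[0, 0, 0], [0, 4, 0], 0]
    - [[0, 0, 0], [0, 10, 0], 0]
    - [[0, 0, 0], [0, 15, 0], 0]
    - [[0, 0, 0], [0, 0, -30], 0]
    - [[0, 0, 0], [0, 0, -40], 0]

```text
time: 13.38
tool_pos: [0.617, 0.1232, 0.2437]
tcp_rot: [-2.22, -2.212, 0.015]
wrist_force: [0.3, 0.0, 0.3]
width: 0.002
grip_force: 0.0
```

Emit:
step_arm:
  targets:
    - [[0, 0, 0], [0, 20, -30], 0]
    - [[0, 0, 0], [0, 20, -30], 0]
    - [[0, 0, 0], [0, 30, 0], 0]
    - [[0, 0, 0], [0, 30, 0], 0]
    - [[0, 0, 0], [0, 0, 0], 0]

```text
time: 13.8
tool_pos: [0.7237, 0.123, 0.3084]
tcp_rot: [2.225, 2.216, 0.003]
wrist_force: [-0.2, 0.5, -0.7]
width: -0.001
grip_force: 0.0
```

Run:
```python
from h import *
to(.643,.190,.180,160); car()
t=read_camera("top"); w=armang(); s=read_camera("scene")
A=cv2.resize(w,(520,390)); B=cv2.resize(t[185:285,200:330],(390,300),interpolation=cv2.INTER_CUBIC); C=cv2.resize(s[170:260,210:360],(400,240),interpolation=cv2.INTER_CUBIC)
o=np.zeros((600,800,3),np.uint8); o[:300,:390]=B; o[:240,395:795]=C; o[300:,:400]=cv2.resize(w,(400,300)); cv2.imwrite("pics/fin.png",cv2.cvtColor(o,cv2.COLOR_RGB2BGR))
k=calibration("wrist")
for n,lo,hi in (("pur",(125,100,40),(155,255,255)),("or",(4,170,60),(16,255,255)),("yel",(20,130,60),(34,255,255))):
    for rc,a in blobs("wrist",w,lo,hi,(0,419,0,559),40): print(n,rc,a,ray("wrist",rc,.084,k)[:2].round(4),ray("wrist",rc,.056,k)[:2].round(4))
```

```text
t 13.8 yaw 89.8 shift [ 66.6 -81.3 128.2] turn -70.2 F [-0.2  0.5 -0.7] nose 0.0726
finger r 201.4 ang 39.8
paddles [(np.float64(-92.2), 116, 31)]
swing_hinge 0.87 [129.  77.] [0.5722 0.1799] 168.3
swing_bar 0.88 [203.  90.] [0.5721 0.1226] -93.7
reader_head 0.95 [253. 110.] [0.5692 0.0692] -93.4
pur [239.42 126.51] 253 [0.5754 0.0726] [0.5618 0.0605]
or [201.63  90.28] 2219 [0.547  0.1108] [0.5307 0.1023]
yel [195.38 130.57] 719 [0.5853 0.1167] [0.5726 0.1088]
yel [291.59  34.08] 720 [0.4733 0.0154] [ 0.45   -0.0021]
yel [294.77 234.  ] 109 [0.6766 0.011 ] [ 0.6726 -0.007 ]
```

View pics/fin.png

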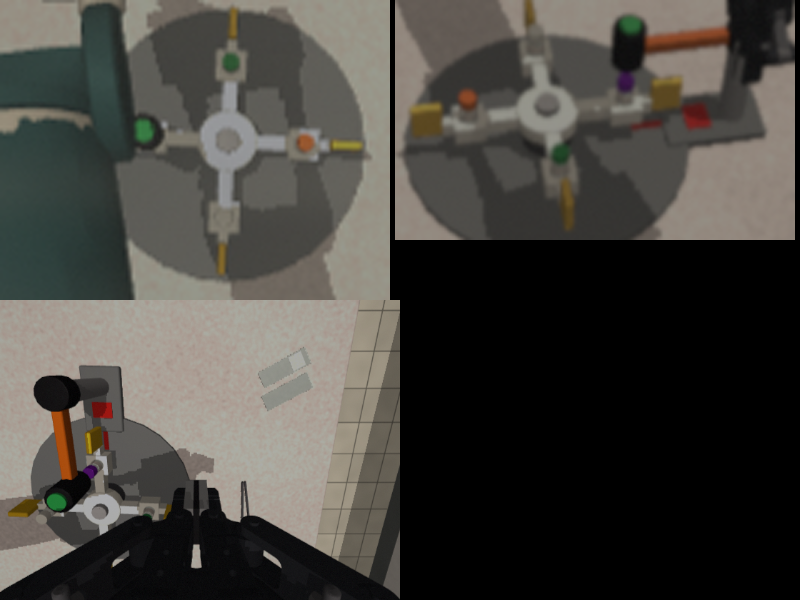

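The final views show the head over the purple vial, the arm home, and the carousel at 87.8° (stripe at 87.9°). The other things are unmoved.

```bash
python3 -c "
from workcell import *
print(finish_job())"
```

```text
the job is handed in; nothing more can be done
None
```

The job is handed in: the purple vial measures within about 0.5° (0.7 mm) of the red stripe, and the reader arm was then pushed against its stop (8 N, no further motion) with its head over that vial. In the final pictures the vials in view were still in their sockets and nothing else appeared moved.

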